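# Prop out the wide picture frame

### The job

Two picture frames stand on the desk with their backs towards you and their black prop legs folded in. Swing the leg of the wide, low frame out towards you until it meets its stop; its tab sticks out past the frame's edge and can be pushed from the picture side. Do not push the frame from its place or tip it, and leave the tall frame and its leg as they are.

Things in the scene. Friction and masses are not known exactly. Their poses are not given: they have to be found in the camera images.
- wide_frame: Wide, low wooden picture frame, 130 wide, 100 high, 14 mm thick, upright and loose, 1 kg (slides if shoved with 6 N). Origin: centre of its underside; z up, x from the back to the picture side (away from the robot), y along the width. The leg's upright hinge stands at x -14, y -15 mm. A steel foot 6 mm high juts 31 mm behind the origin, on the +y side of the hinge.
- wide_leg (a joint): Its black leg, a 6 mm plate: 0 = folded along the back, hinge to -y; at a (rad) it runs along (-sin a, -cos a) in the frame's x, y; stop at 0.87 (50 deg). Starts at 0 to 0.2. At heights 46 to 94 mm it reaches 88 mm from the hinge (62 mm lower down), so a tab sticks out 38 mm past the frame's -y edge, both faces free. Stiff hinge, under 1 N at the tab, stays where left.
- tall_frame: Tall wooden picture frame, 90 wide, 150 high, 14 mm thick, a loose bystander of the same make. Origin: centre of its underside; axes as for the wide frame. Its leg is the same, with the hinge at x -14, y +5 mm.
- tall_leg (a joint): Angle of the tall frame's leg (rad), as for the wide one: 0 = folded, stop at 0.87 (50 degrees). Starts at 0 to 0.2; to be left alone.

How it is judged:
By the outcome, as a careful person would: the job done as asked, in the order asked, and still so for the second after the job is handed in, with the robot touching nothing.
It also fails if it takes over 35 s, if anything falls off the work surface, if the arm or the gripper's body presses on something with over 40 N, if the wrist force passes 120 N, or if a joint passes its speed limit or range.

### The arm

A 6-joint arm with a two-finger parallel gripper is mounted at the origin on a cart in front of the work surface, level with it; the furniture and walls round the work are solid. World frame = base frame: x ahead of the robot, y to its left, z up, the work surface at z = 0. Lengths are in m, angles in rad, forces in N, time in s.
With the tool pointing down it reaches from about 0.35 to 0.85 m from the base axis. Payload 8.1 kg.
Tool frame: the origin (TCP) lies at the centre of the arm's flange, where the gripper is bolted on; the fingertips stand 186 mm ahead of it and the grasp point (between the pads) lies 167 mm ahead of it (robot.grasp_offset is the distance from the TCP to the grasp point, in m); z points along the fingers, y is the line along which they close (so a half turn about z gives the same grasp; the last joint's range is limited). The gripper opens to 93 mm and grips with 3 to 60 N. Pads are 15 mm wide; open, the fingers measure 128 mm over their backs; the gripper's body (75 mm by 188 mm) begins 65 mm behind the grasp point.
Start: joints at [1.152, 0.13, 1.488, -0, 1.523, -0.085], TCP at [0.197, 0.567, 0.405] pointing down, gripper open.
Joint ranges: [-2.96, 2.96], [-0.89, 2.26], [0.02, 2.5], [-1.34, 4.48], [0, 2.73], [-2.66, 2.66]. Speed limits (rad/s): [2.39, 2.39, 2.79, 3.14, 3.14, 3.14].

### API

Orientations are given as a rotation vector (axis times angle).
In Python, from plant import robot gives the robot as it stands.
- The arm moves only by the tool drive_tool, never from a script. Its argument "moves" is one flat list of numbers, 7 for each row, row after row: the finger opening in mm, from 0 to 93, then the shift along the tool's x, y, z in mm, then the turn, a rotation vector about the tool's x, y, z in degrees. A call has 1 to 8 rows; each row shifts and turns the commanded pose from where the row before left it, along the tool's axes as they then stand; what a row does not reach is not made up. A row lasts 1/10 s, in which the tool goes at most 50 mm and 8.59 degrees, less where a joint would pass 70% of its speed; a pose out of reach is approached as far as the arm can. A call is refused whole if a number of a shift passes 50 or a number of a turn 8.59, either way. A call with a gripper value outside its range is refused whole. The fingers move at their own pace and stop on an object; "grip_force" is the grip in N (left out, the last holds). Time passes only in rows, so rows that do not move let the fingers close. It gives the time, the measured TCP pose, the force, the opening and the grip force at its end, in the units of the state.
- robot.read_state(): the state, without advancing time (a new reading comes with each control period).
- robot.read_camera(name): name is "scene" or "top" or "wrist"; returns a dict with "color" (400x640x3 uint8, red, green, blue), "depth" (400x640 float32, m along the optical axis (not along the pixel's ray), 0 where there is no reading), "mtx" (3x3 intrinsics, pixels), "R" (3x3) and "t" (3): a world point X has camera coordinates R X + t. Camera axes: x right, y down, z forward; pixel columns grow to the right and rows downward; lengths in m; the calibration is good to about 2 mm. The wrist camera is an equidistant fisheye: a pixel r from the principal point sees the ray r / f radians off the axis. A picture is of the moment at which its call begins.
- robot.close_job(): hands the job in; it is judged then, once.
The state is a dict: "t": time; "q": joint angles; "dq": joint speeds; "joint_torque": joint torques, N m; "tool_pos": TCP position; "orientation": TCP orientation; "force": force on the tool from outside, world axes, zero at the start; "wrist_torque": the same for the moment, N m; "opening": finger opening in m; "gripper_force": force on a finger pad.
Only numpy, scipy, OpenCV 4.12 (cv2) and the standard library are available. Lean on these libraries where they do the work, as an engineer would, in place of code of your own. Each camera call takes 0.05 s, during which the arm holds its last target. There are 200 camera calls.

## Working session

There is one attempt and no reset: what is moved stays moved. The work goes in short steps, Python scripts to look and compute and a tool call to move; the robot and the scene stay as the last step left them, time stands still between calls to the robot, and variables do not carry over. Pictures are saved under pics/ and viewed, at most 10 in all, crops included, and the job is handed in when it is done.

Besides the shell and the picture viewer there is one more tool, called in YAML: its name, and indented under it one key for each argument. drive_tool: Moves the arm, as the interface text tells. Its arguments: {"type":"object","properties":{"moves":{"type":"array","items":{"type":"number"}},"grip_force":{"type":"number"}},"required":["moves"]}

```bash
mkdir -p pics; python3 - <<'E'
from plant import robot
import cv2,numpy as np
s=robot.read_state();print(s['t'],s['tool_pos'],s['orientation'],s['opening'])
ims=[]
for n in ("scene","top"):
    c=robot.read_camera(n);np.savez(n,**c);ims.append(c['color'])
    print(n,(-c['R'].T@c['t']).round(3),c['R'][2].round(2))
cv2.imwrite('pics/a.png',cv2.resize(np.vstack(ims)[:,:,::-1],(480,600)))
cv2.imwrite('pics/b.png',ims[1][:,:,::-1]);cv2.imwrite('pics/c.png',ims[0][:,:,::-1])
E
```

```text
0.0 [0.19648088 0.56668017 0.40371579] [-5.21876340e-01 -3.09748473e+00  2.74504239e-03] 0.09346722288844267
scene [0.968 0.423 0.753] [-0.45 -0.5  -0.74]
top [ 0.392 -0.074  0.881] [ 0.17 -0.01 -0.99]
```

View pics/b.png

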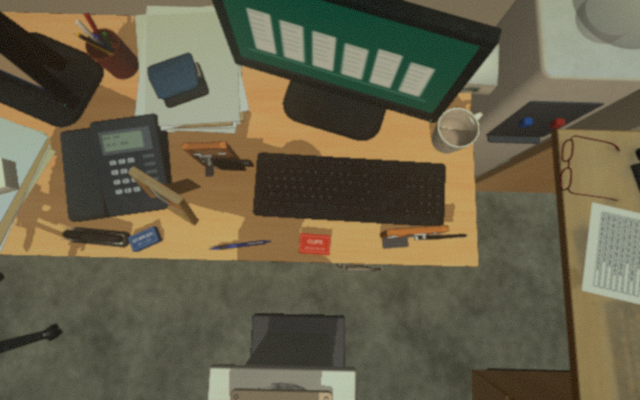

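View pics/c.png

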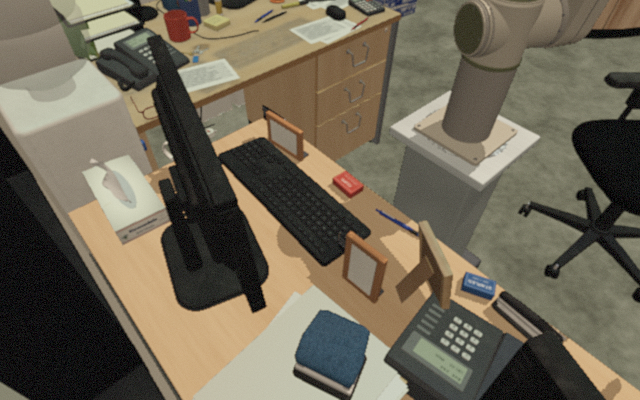

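The top view shows the wide frame at about (415,232), with its black leg's tab ending near (466,236). The tall frame is at (212,155).

```bash
cat > h.py <<'E'
import numpy as np
def pts(c):
    d=c['depth'];v,u=np.mgrid[:400,:640];K=c['mtx']
    P=np.stack([(u-K[0,2])/K[0,0]*d,(v-K[1,2])/K[1,1]*d,d],-1)
    return (P-c['t'])@c['R']
def onz(c,u,v,z):
    r=c['R'].T@np.linalg.solve(c['mtx'],[u,v,1.]);o=-c['R'].T@c['t'];return o+r*(z-o[2])/r[2]
E
python3 - <<'E'
import numpy as np,cv2
from h import *
c=dict(np.load('top.npz'));P=pts(c);s=dict(np.load('scene.npz'));Q=pts(s)
a=c['color'][205:265,360:490];b=s['color'][85:175,210:340]
cv2.imwrite('pics/d.png',np.vstack([cv2.resize(a[:,:,::-1],(780,360),interpolation=2)]))
cv2.imwrite('pics/e.png',cv2.resize(b[:,:,::-1],None,fx=5,fy=5,interpolation=2))
for n,X in (('top',P),('scene',Q)):
    m=(X[...,2]>.03)&(X[...,2]<.13)&(X[...,0]<.56)&(X[...,0]>.3)&(X[...,1]<-.12)&(X[...,1]>-.5)&((c if n=='top' else s)['depth']>0)
    v,u=np.where(m);p=X[m];print(n,len(p))
    for q in sorted(zip(u,v,*p.T.round(3),(c if n=='top' else s)['color'][m].sum(1)))[::max(1,len(p)//50)]:print(*[float(x) if i in(2,3,4) else int(x) for i,x in enumerate(q)])
E
```

```text
top 741
382 232 0.45 -0.21 0.041 178
384 233 0.447 -0.211 0.065 149
386 231 0.449 -0.21 0.092 215
387 237 0.44 -0.222 0.035 280
389 233 0.445 -0.215 0.1 331
391 229 0.453 -0.22 0.095 287
392 234 0.443 -0.222 0.099 312
394 230 0.451 -0.226 0.097 317
396 229 0.453 -0.23 0.096 283
397 235 0.442 -0.234 0.089 311
399 233 0.445 -0.237 0.096 331
401 233 0.445 -0.241 0.097 332
403 234 0.443 -0.244 0.1 316
405 234 0.444 -0.249 0.095 303
407 234 0.444 -0.253 0.095 267
409 231 0.45 -0.257 0.097 342
410 236 0.443 -0.27 0.051 281
412 232 0.448 -0.263 0.098 334
413 236 0.442 -0.275 0.055 300
414 240 0.434 -0.279 0.049 385
415 240 0.434 -0.28 0.054 397
416 240 0.434 -0.283 0.049 422
418 227 0.458 -0.275 0.101 286
419 228 0.457 -0.278 0.098 298
420 229 0.455 -0.28 0.098 327
421 230 0.453 -0.282 0.098 335
422 231 0.451 -0.284 0.098 334
423 232 0.449 -0.287 0.095 346
424 233 0.447 -0.288 0.096 388
425 235 0.443 -0.293 0.088 366
426 238 0.437 -0.296 0.081 243
428 228 0.457 -0.296 0.098 320
429 230 0.453 -0.299 0.096 328
430 232 0.449 -0.3 0.097 296
431 235 0.443 -0.304 0.09 236
432 237 0.439 -0.306 0.0
[... 1403 characters left out ...]
127 0.459 -0.262 0.092 239
286 122 0.45 -0.268 0.101 402
286 141 0.458 -0.263 0.045 371
287 136 0.457 -0.257 0.065 379
288 132 0.455 -0.255 0.079 394
289 127 0.457 -0.248 0.1 290
289 146 0.455 -0.254 0.032 374
290 141 0.455 -0.248 0.053 379
291 136 0.456 -0.242 0.074 393
292 131 0.455 -0.238 0.092 222
293 126 0.445 -0.245 0.099 397
293 145 0.454 -0.238 0.045 388
294 140 0.454 -0.232 0.065 389
295 135 0.454 -0.227 0.086 346
296 129 0.448 -0.23 0.1 395
296 148 0.453 -0.226 0.042 318
297 143 0.455 -0.219 0.064 235
298 138 0.452 -0.218 0.08 227
299 133 0.452 -0.213 0.099 299
299 152 0.452 -0.215 0.034 203
300 146 0.452 -0.211 0.058 209
301 140 0.45 -0.208 0.078 230
302 136 0.444 -0.212 0.086 231
```

View pics/d.png

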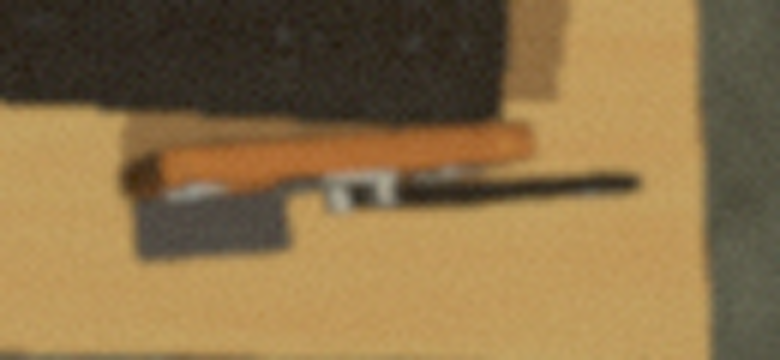

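View pics/e.png

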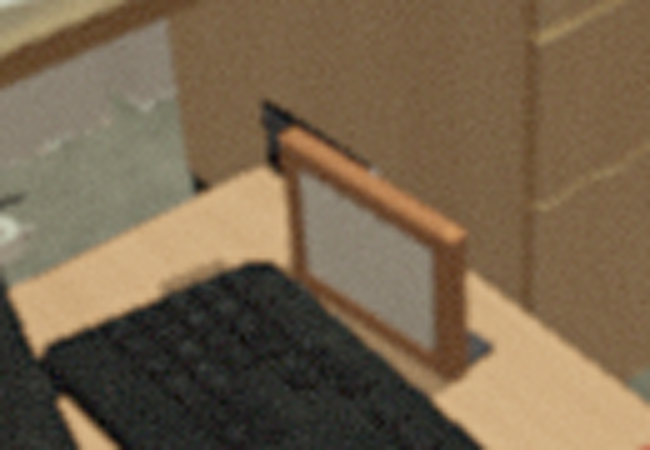

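The crops show the wide frame's top edge, with its leg nearly folded and its tab sticking out at the right end. The steel foot is at lower left. Next I check obstacles along the way.

```bash
python3 - <<'E'
import numpy as np,cv2
from h import *
c=dict(np.load('top.npz'));s=dict(np.load('scene.npz'))
A=np.vstack([pts(x)[x['depth']>0] for x in (c,s)])
for y0 in np.arange(-.6,.9,.1):
    r=[]
    for x0 in np.arange(0,.8,.1):
        m=(A[:,0]>=x0)&(A[:,0]<x0+.1)&(A[:,1]>=y0)&(A[:,1]<y0+.1)
        r.append(f"{np.percentile(A[m,2],99.5):6.2f}" if m.sum()>5 else "     -")
    print(f"{y0:5.1f}",*r)
P=pts(c)
col=c['color'].astype(int)
m=(P[...,2]>.092)&(P[...,2]<.106)&(P[...,0]<.5)&(P[...,0]>.42)&(P[...,1]<-.18)&(P[...,1]>-.345)&(col[...,0]-col[...,2]>60)
r=cv2.minAreaRect(P[m][:,:2].astype(np.float32)*1000);print(r,cv2.boxPoints(r).round(1).tolist())
print(onz(c,466,235.3,.094),onz(c,426,236.5,.094))
E
```

```text
-0.6  -0.73  -0.73  -0.73  -0.73      -      -      -   0.41
 -0.5  -0.73  -0.73  -0.73   0.00   0.00   0.00   0.09   0.19
 -0.4  -0.73  -0.73  -0.73   0.00   0.10   0.03   0.39   0.40
 -0.3  -0.73  -0.73  -0.73   0.00   0.10   0.03   0.38   0.40
 -0.2   0.01   0.01  -0.73   0.00   0.02   0.03   0.03   0.40
 -0.1   0.39   0.33  -0.73   0.02   0.02   0.03   0.03   0.40
 -0.0   0.39   0.35  -0.73   0.00   0.02   0.09   0.03   0.40
  0.1   0.01   0.01  -0.73   0.00   0.16   0.15   0.15   0.13
  0.2  -0.73  -0.73  -0.73   0.00   0.16   0.16   0.15   0.14
  0.3  -0.73  -0.73  -0.73   0.02   0.05   0.15   0.08   0.13
  0.4  -0.73  -0.73  -0.73   0.00   0.05   0.06   0.22   0.43
  0.5  -0.73  -0.73  -0.73   0.00   0.00   0.04   0.04   0.24
  0.6  -0.73  -0.73  -0.73   0.01   0.02   0.06   0.02   0.12
  0.7  -0.73  -0.73  -0.73  -0.73      -      -      -   0.02
  0.8  -0.73  -0.73  -0.73  -0.73      -      -      -      -
((452.4766540527344, -274.7490539550781), (14.042155265808105, 128.53158569335938), 5.581404685974121) [[439.20001220703125, -211.5], [451.70001220703125, -339.3999938964844], [465.70001220703125, -338.0], [453.20001220703125, -210.10000610351562]]
[ 0.4443085 -0.376036   0.094    ] [ 0.43971688 -0.29285599  0.094     ]
```

Frame origin is about (0.4525, -0.2747) with yaw 5.6°, and the leg is at about 0.05 rad. I'll turn the tool so that its y lies along frame x and its x along frame y, then travel.

drive_tool:
  moves: [0,0,0,0,0,0,8.16,0,0,0,0,0,0,8.16,0,0,0,0,0,0,8.16,0,0,0,0,0,0,8.16,0,0,0,0,0,0,8.16,0,0,0,0,0,0,8.16,0,0,0,0,0,0,8.16,0,0,0,0,0,0,8.16]
  grip_force: 10

```text
t: 0.9
tool_pos: [0.1965, 0.5668, 0.4041]
orientation: [2.117, 2.321, -0.002]
force: [0.7, 0.2, -0.1]
opening: 0.0334
gripper_force: 0.0
```

drive_tool:
  moves: [0,-40,45,0,0,0,0,0,-40,45,0,0,0,0,0,-40,45,0,0,0,0,0,-40,45,0,0,0,0,0,-45,0,0,0,0,0,0,-45,0,0,0,0,0,0,-45,0,0,0,0,0,0,-45,0,0,0,0,0]

```text
t: 1.7
tool_pos: [0.3756, 0.2683, 0.4041]
orientation: [-2.11, -2.327, 0.001]
force: [1.7, 0.1, 0.3]
opening: 0.0004
gripper_force: 0.0
```

drive_tool:
  moves: [0,-45,0,0,0,0,0,0,-45,0,0,0,0,0,0,-45,0,0,0,0,0,0,-45,0,0,0,0,0,0,-45,0,0,0,0,0,0,-45,0,0,0,0,0,0,-45,0,0,0,0,0,0,0,0,0,0,0,0]

```text
t: 2.5
tool_pos: [0.4063, -0.0478, 0.4045]
orientation: [2.117, 2.32, -0.003]
force: [0.2, 0.8, -0.4]
opening: 0.0005
gripper_force: 0.0
```

drive_tool:
  moves: [0,-45,6,0,0,0,0,0,-45,6,0,0,0,0,0,-45,6,0,0,0,0,0,-45,6,0,0,0,0,0,-45,6,0,0,0,0,0,-45,6,0,0,0,0,0,-45,6,0,0,0,0,0,0,0,0,0,0,0]

```text
t: 3.3
tool_pos: [0.4794, -0.3564, 0.4021]
orientation: [-2.112, -2.322, 0.002]
force: [-0.9, 0.4, -0.3]
opening: 0.0005
gripper_force: 0.0
```

```bash
python3 - <<'E'
from plant import robot
import cv2,numpy as np
c=robot.read_camera('wrist');np.savez('w',**c)
s=robot.read_state();print(s['t'],s['tool_pos'],s['orientation'],s['force'])
cv2.imwrite('pics/w.png',c['color'][:,:,::-1]);print((-c['R'].T@c['t']).round(3),c['R'].round(2),c['mtx'])
E
```

```text
3.35 [ 0.47929562 -0.35424197  0.40259032] [-2.11076248e+00 -2.32221474e+00 -4.59492664e-06] [-0.20319686  0.46231614 -0.38329807]
[ 0.473 -0.278  0.381] [[ 1.    0.1  -0.  ]
 [ 0.09 -0.95  0.28]
 [ 0.02 -0.28 -0.96]] [[309.70691629   0.         320.59826156]
 [  0.         309.70691629 197.22074968]
 [  0.           0.           1.        ]]
```

View pics/w.png

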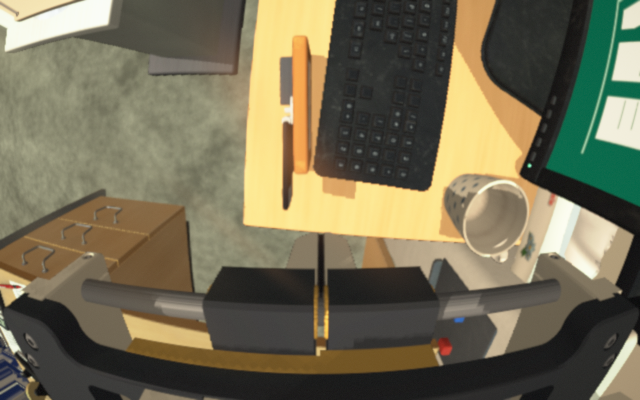

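The wrist view shows the frame at (301, 40–172), the tab tip at (287,205) and the closed fingers around (320,240–350). I'll measure the frame, tab and fingers here.

```bash
cat >> h.py <<'E'
def wpts(c):
    d=c['depth'];v,u=np.mgrid[:400,:640];K=c['mtx'];x=(u-K[0,2])/K[0,0];y=(v-K[1,2])/K[1,1];r=np.hypot(x,y)+1e-9
    k=np.tan(np.minimum(r,1.5))/r;return (np.stack([x*k*d,y*k*d,d],-1)-c['t'])@c['R']
E
python3 - <<'E'
import numpy as np,cv2
from h import *
from scipy.spatial.transform import Rotation as Ro
c=dict(np.load('w.npz'));P=wpts(c);col=c['color'].astype(int);ok=c['depth']>0
m=ok&(P[...,2]>.09)&(P[...,2]<.11)&(P[...,0]<.5)&(P[...,0]>.42)&(P[...,1]<-.18)&(P[...,1]>-.35)&(col[...,0]-col[...,2]>60)
r=cv2.minAreaRect(P[m][:,:2].astype(np.float32)*1000);print(r,cv2.boxPoints(r).round(1).tolist())
m=ok&(P[...,2]>.07)&(P[...,2]<.099)&(P[...,0]<.46)&(P[...,0]>.40)&(P[...,1]<-.345)&(P[...,1]>-.4)&(col.sum(2)<200)
r=cv2.minAreaRect(P[m][:,:2].astype(np.float32)*1000);print('tab',m.sum(),r)
T=Ro.from_rotvec([-2.1108,-2.3222,0]);L=T.inv().apply((P-[.4793,-.3553,.4026]).reshape(-1,3)).reshape(P.shape)*1000
for v in (236,245,260,275,290,310,340):
    u=[k for k in range(150,500) if ok[v,k] and 40<L[v,k,2]<200 and abs(L[v,k,1])<100]
    print(v,len(u),[(k,*L[v,k].round().astype(int).tolist()) for k in (u[0],u[len(u)//4],u[len(u)//2],u[-1])] if u else '')
E
```

```text
((449.4202880859375, -280.5418701171875), (25.18704605102539, 136.55747985839844), 4.047003746032715) [[432.0, -213.3000030517578], [441.70001220703125, -349.5], [466.79998779296875, -347.79998779296875], [457.20001220703125, -211.5]]
tab 123 ((446.251220703125, -361.73486328125), (31.167770385742188, 4.28714656829834), 89.6003189086914)
236 40 [(299, 7, -11, 180), (311, 7, -4, 182), (321, 5, 1, 186), (342, 7, 13, 181)]
245 55 [(293, 7, -13, 169), (306, 6, -7, 171), (321, 6, 1, 172), (348, 7, 16, 170)]
260 66 [(288, 6, -15, 154), (304, 7, -7, 153), (322, 5, 2, 156), (354, 6, 17, 154)]
275 209 [(217, 33, -28, 93), (269, 33, -13, 95), (321, 6, 1, 140), (425, 33, 30, 94)]
290 288 [(150, 28, -49, 90), (253, 34, -16, 86), (325, 32, 2, 89), (499, 29, 54, 89)]
310 350 [(150, 24, -49, 86), (237, 33, -19, 79), (325, 29, 2, 85), (499, 23, 55, 87)]
340 213 [(150, 20, -45, 77), (262, 23, -14, 80), (315, 3, -1, 101), (431, 20, 30, 81)]
```

drive_tool:
  moves: [0,-2,0,40,0,0,0,0,0,0,40,0,0,0,0,0,0,40,0,0,0,0,0,0,36,0,0,0,0,0,0,0,0,0,0]

```text
t: 3.85
tool_pos: [0.4774, -0.3512, 0.2427]
orientation: [-2.102, -2.32, -0.0]
force: [-0.8, 0.8, -0.8]
opening: 0.0004
gripper_force: 0.0
```

```bash
cat > loc.py <<'E'
from plant import robot
import numpy as np
from scipy.spatial.transform import Rotation as R
s=robot.read_state();F=R.from_euler('z',5.6,degrees=True)
def loc(p):return F.inv().apply(np.r_[p[:2]-[.4525,-.2747],p[2]])*1000
if __name__=='__main__':
    print('t',s['t'],'local tcp',loc(s['tool_pos']).round(1),'f',s['force'].round(2))
    for r in(66,72,76):
        print(r)
        for a in np.arange(0,.88,.145): print(round(a,3),(np.array([-14,-15])+r*np.array([-np.sin(a),-np.cos(a)])+3*np.array([np.cos(a),-np.sin(a)])+[17.5,-7.5]).round(1))
E
python3 loc.py
```

```text
t 3.85 local tcp [ 17.3 -78.6 242.7] f [-0.82  0.8  -0.78]
66
0.0 [  6.5 -88.5]
0.145 [ -3.1 -88.2]
0.29 [-12.5 -86.6]
0.435 [-21.6 -83.6]
0.58 [-30.2 -79.4]
0.725 [-38.  -73.9]
0.87 [-45.  -67.4]
72
0.0 [  6.5 -94.5]
0.145 [ -3.9 -94.2]
0.29 [-14.2 -92.4]
0.435 [-24.1 -89.1]
0.58 [-33.4 -84.4]
0.725 [-42.  -78.4]
0.87 [-49.6 -71.2]
76
0.0 [  6.5 -98.5]
0.145 [ -4.5 -98.1]
0.29 [-15.4 -96.2]
0.435 [-25.8 -92.7]
0.58 [-35.6 -87.7]
0.725 [-44.7 -81.4]
0.87 [-52.7 -73.8]
```

drive_tool:
  moves: [0,-7,0,0,0,0,0,0,0,-6,0,0,0,0,0,0,-5,0,0,0,0,0,0,-5,0,0,0,0,0,0,-5,0,0,0,0,0,0,-5,0,0,0,0,0,0,-4,0,0,0,0,0,0,0,0,0,0,0]

```text
t: 4.65
tool_pos: [0.4495, -0.3648, 0.2487]
orientation: [-2.111, -2.326, 0.0]
force: [0.1, -0.2, -0.5]
opening: 0.0007
gripper_force: 0.0
```

```bash
python3 loc.py|head -1
```

```text
t 4.65 local tcp [-11.8 -89.4 248.7] f [ 0.09 -0.22 -0.55]
```

drive_tool:
  moves: [0,1,-5,0,0,0,0,0,1,-5,0,0,0,0,0,2,-5,0,0,0,0,0,2,-4,0,0,0,0,0,3,-4,0,0,0,0,0,3,-4,0,0,0,0,0,0,0,0,0,0,0]

```text
t: 5.35
tool_pos: [0.4215, -0.3551, 0.2487]
orientation: [-2.11, -2.327, 0.0]
force: [-0.6, -0.1, 0.0]
opening: 0.0004
gripper_force: 0.0
```

```bash
python3 loc.py|head -1; python3 - <<'E'
from plant import robot
import cv2,numpy as np
w=robot.read_camera('wrist');t=robot.read_camera('top');np.savez('t2',**t)
cv2.imwrite('pics/f.png',np.vstack([cv2.resize(w['color'][:330,150:500],(600,300)),cv2.resize(t['color'][205:265,360:480],(600,300),interpolation=2)])[:,:,::-1])
E
```

```text
t 5.35 local tcp [-38.7 -76.9 248.7] f [-0.56 -0.06  0.04]
```

View pics/f.png

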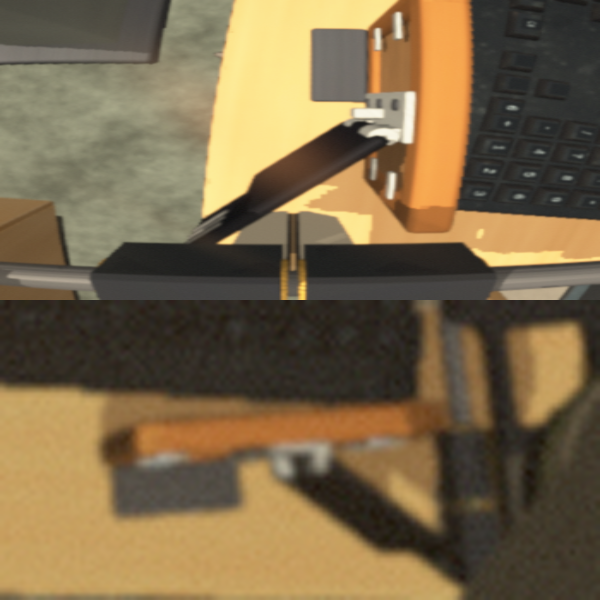

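The leg is well out, at about 40°, with the finger at its side and the frame unmoved. I'll ease it to the stop in small steps while watching the force.

drive_tool:
  moves: [0,1.8,-1.2,0,0,0,0,0,1.8,-1.2,0,0,0,0,0,1.8,-1.2,0,0,0,0,0,0,0,0,0,0,0]

```text
t: 5.85
tool_pos: [0.4178, -0.3502, 0.2487]
orientation: [-2.11, -2.327, -0.0]
force: [-0.4, 0.1, 0.2]
opening: 0.0003
gripper_force: 0.1
```

drive_tool:
  moves: [0,0.8,-0.6,0,0,0,0,0,0.8,-0.6,0,0,0,0,0,0,0,0,0,0,0]

```text
t: 6.15
tool_pos: [0.4165, -0.3488, 0.2487]
orientation: [-2.11, -2.327, 0.0]
force: [0.5, -0.1, -1.1]
opening: 0.0006
gripper_force: 0.2
```

```bash
cat > leg.py <<'E'
from plant import robot
import numpy as np,cv2,sys
from h import *
t=robot.read_camera('top');np.savez('t3',**t)
P=wpts(robot.read_camera('wrist')) if 0 else None
w=robot.read_camera('wrist');np.savez('w3',**w);P=wpts(w)
ok=w['depth']>0;col=w['color'].astype(int)
m=ok&(P[...,2]>.085)&(P[...,2]<.1)&(P[...,0]<.432)&(P[...,0]>.36)&(P[...,1]<-.293)&(P[...,1]>-.37)&(col.sum(2)<220)
m[235:]=0
p=P[m];print('leg n',m.sum(),'z',p[:,2].mean().round(3))
vx,vy,x0,y0=cv2.fitLine(p[:,:2].astype(np.float32),cv2.DIST_HUBER,0,.001,.001).ravel()
print('leg angle',np.arctan2(-vx*np.sign(-vy),-vy*np.sign(-vy))+np.radians(5.6) if vy<0 else np.arctan2(vx,vy)+np.radians(5.6))
Q=pts(t);c2=t['color'].astype(int)
m=(Q[...,2]>.092)&(Q[...,2]<.106)&(Q[...,0]<.5)&(Q[...,0]>.42)&(Q[...,1]<-.18)&(Q[...,1]>-.345)&(c2[...,0]-c2[...,2]>60)
r=cv2.minAreaRect(Q[m][:,:2].astype(np.float32)*1000);print('frame',r)
E
python3 loc.py|head -1;python3 leg.py
```

```text
t 6.15 local tcp [-43.  -70.3 248.7] f [ 0.49 -0.08 -1.07]
leg n 1163 z 0.091
leg angle 0.8447178535284
frame ((452.24481201171875, -271.5468444824219), (14.077167510986328, 123.03372192382812), 5.48746919631958)
```

drive_tool:
  moves: [0,0.7,-0.5,0,0,0,0,0,0,0,0,0,0,0]

```text
t: 6.45
tool_pos: [0.416, -0.3482, 0.2487]
orientation: [-2.11, -2.327, 0.0]
force: [-0.1, -0.1, 0.3]
opening: 0.0001
gripper_force: 0.2
```

drive_tool:
  moves: [0,0.7,-0.5,0,0,0,0,0,0,0,0,0,0,0]

```text
t: 6.65
tool_pos: [0.4154, -0.3475, 0.2487]
orientation: [-2.11, -2.327, 0.0]
force: [1.1, -0.1, 0.2]
opening: 0.0003
gripper_force: 0.2
```

```bash
python3 loc.py|head -1;python3 leg.py
```

```text
t 6.65 local tcp [-44.  -68.9 248.7] f [ 1.13 -0.09  0.19]
leg n 1167 z 0.091
leg angle 0.8783343963445621
frame ((452.05230712890625, -270.7110595703125), (13.864985466003418, 121.41865539550781), 5.498714923858643)
```

drive_tool:
  moves: [0,0.5,-0.4,0,0,0,0,0,0,0,0,0,0,0]

```text
t: 6.95
tool_pos: [0.415, -0.3471, 0.2487]
orientation: [-2.11, -2.327, 0.0]
force: [-0.5, -0.6, 0.1]
opening: 0.0007
gripper_force: 0.2
```

drive_tool:
  moves: [0,0,0,0,0,0,0]

```text
t: 7.05
tool_pos: [0.415, -0.3471, 0.2487]
orientation: [-2.11, -2.327, -0.0]
force: [-0.0, -0.6, -0.2]
opening: 0.0002
gripper_force: 0.2
```

drive_tool:
  moves: [0,0.5,-0.4,0,0,0,0,0,0,0,0,0,0,0]

```text
t: 7.25
tool_pos: [0.4145, -0.3467, 0.2487]
orientation: [-2.11, -2.327, 0.0]
force: [0.3, 0.7, -0.1]
opening: 0.0002
gripper_force: 0.2
```

drive_tool:
  moves: [0,0,0,0,0,0,0]

```text
t: 7.35
tool_pos: [0.4145, -0.3466, 0.2487]
orientation: [-2.11, -2.327, -0.0]
force: [0.0, -0.5, 0.8]
opening: 0.0001
gripper_force: 0.2
```

```bash
python3 loc.py|head -1;python3 leg.py
```

```text
t 7.35 local tcp [-44.8 -67.9 248.7] f [ 0.01 -0.55  0.82]
leg n 1161 z 0.091
leg angle 0.8750822477163273
frame ((452.0412292480469, -270.0379333496094), (14.051111221313477, 119.98289489746094), 5.38822078704834)
```

drive_tool:
  moves: [0,0.5,-0.4,0,0,0,0,0,0,0,0,0,0,0]

```text
t: 7.65
tool_pos: [0.4142, -0.3463, 0.2488]
orientation: [2.11, 2.327, -0.0]
force: [0.9, -2.3, -0.5]
opening: 0.0004
gripper_force: 0.8
```

drive_tool:
  moves: [0,0,0,0,0,0,0]

```text
t: 7.75
tool_pos: [0.4142, -0.3463, 0.2488]
orientation: [2.11, 2.327, -0.0]
force: [1.0, -1.8, -0.5]
opening: 0.0001
gripper_force: 0.9
```

```bash
python3 loc.py|head -1;python3 leg.py
```

```text
t 7.75 local tcp [-45.2 -67.5 248.8] f [ 0.95 -1.82 -0.45]
leg n 1156 z 0.091
leg angle 0.8702141575635868
frame ((438.29962158203125, -271.3998107910156), (42.1443977355957, 120.58755493164062), 4.959610939025879)
```

The force has risen to about 2 N and the geometry reads 0.87, so the leg is at its stop. I'll back off and lift clear.

drive_tool:
  moves: [0,-2,1,0,0,0,0,0,-10,5,0,0,0,0,0,-20,5,0,0,0,0,0,0,0,-40,0,0,0,0,0,0,-50,0,0,0,0,0,0,-50,0,0,0,0,0,0,0,0,0,0]

```text
t: 8.55
tool_pos: [0.4296, -0.3784, 0.3978]
orientation: [2.102, 2.318, -0.001]
force: [0.4, -0.8, 0.6]
opening: 0.0006
gripper_force: 0.0
```

drive_tool:
  moves: [0,-20,0,-30,0,0,0,0,-20,0,0,0,0,0,0,0,0,0,0,0,0,0,0,0,0,0,0,0]

```text
t: 8.95
tool_pos: [0.4319, -0.4167, 0.4178]
orientation: [-2.11, -2.325, -0.001]
force: [-0.9, 0.7, -0.6]
opening: 0.0004
gripper_force: 0.0
```

```bash
python3 leg.py; python3 - <<'E'
import numpy as np,cv2
w=np.load('w3.npz')['color'];t=np.load('t3.npz')['color']
cv2.imwrite('pics/g.png',np.vstack([cv2.resize(w[:260,200:500],(640,300)),cv2.resize(t[130:270],(640,300))])[:,:,::-1])
E
```

```text
leg n 278 z 0.092
leg angle 0.8563210301221805
frame ((452.4049072265625, -274.1850891113281), (14.015015602111816, 129.04296875), 5.5280938148498535)
```

View pics/g.png

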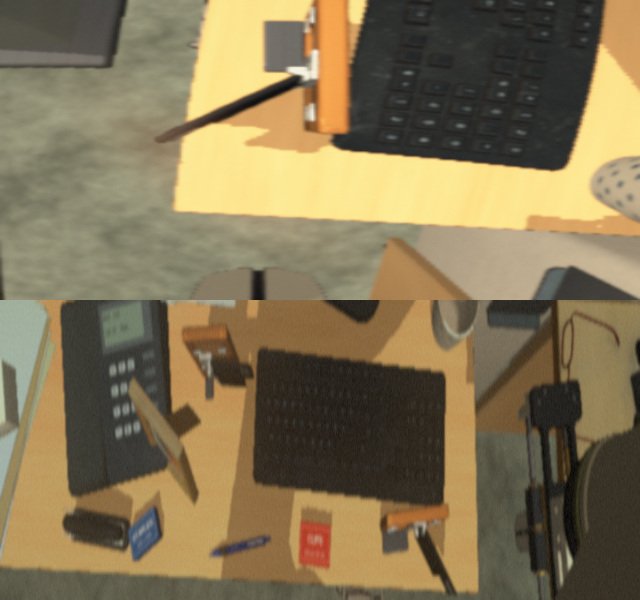

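The view shows the leg swung out from the hinge to its tip, lying at about 0.86 rad. The frame is within 0.6 mm of where it started, and the tall frame is untouched.

```bash
python3 -c "
from plant import robot
print(robot.close_job())"
```

```text
the job is handed in; nothing more can be done
None
```

The job is handed in: the wide frame's leg is swung out to its stop (felt as about 2 N at the fingers; measured 0.86–0.87 rad), the frame stayed within 0.6 mm of its place, and the tall frame was never touched.

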